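# Slide the chopping board out over the sink

### The arm

A 7-joint arm with a two-finger parallel gripper is mounted at the origin on a cart in front of the work surface, level with it; the furniture and walls round the work are solid. World frame = base frame: x ahead of the robot, y to its left, z up, the work surface at z = 0. Lengths are in m, angles in rad, forces in N, time in s.
With the tool pointing down it reaches from about 0.4 to 0.85 m from the base axis. Payload 10.4 kg.
Tool frame: the origin (TCP) lies on the centre line of the jaws, within the pads' length; the fingertips stand 8 mm ahead of it and the grasp point (between the pads) lies 11 mm behind it (r.finger_overhang is the distance from the TCP to the fingertips, in m); z points along the fingers, y is the line along which they close (so a half turn about z gives the same grasp; the last joint's range is limited). The gripper opens to 87 mm and grips with 3 to 60 N. Pads are 19 mm wide; open, the fingers measure 117 mm over their backs; the gripper's body (75 mm by 190 mm) begins 51 mm behind the grasp point.
Start: joints at [-1.249, 0.332, -0.065, 1.46, 0.022, 1.35, -0.088], TCP at [0.211, 0.588, 0.231] pointing down, gripper open.
Joint ranges: [-2.6, 2.6], [-0.5, 2.12], [-1.47, 1.34], [0.16, 2.42], [-1.27, 4.41], [0.06, 2.06], [-2.6, 2.6]. Speed limits (rad/s): [2.22, 2.22, 2.79, 2.79, 3.14, 3.14, 3.14].

### API

Orientations are given as a unit quaternion [x, y, z, w].
In Python, from bench import r, vision gives the robot as it stands.
- The arm moves only by the tool drive_tool, never from a script. Its argument "series" is a list of rows, each a list of 2 entries, a list of its own where there are three numbers: the shift along the world's x, y, z in cm, then the turn about the world's z in degrees. A call has exactly 10 rows; each row shifts and turns the commanded pose from where the row before left it; what a row does not reach is not made up. A row lasts 1/8 s, in which the tool goes at most 62.5 mm and 10.7 degrees, less where a joint would pass 70% of its speed; a pose out of reach is approached as far as the arm can. A call with a gripper value outside its range is refused whole. "hand" is the closure, from 0 (fully open) to 1 (shut), set as the call begins (left out, the last holds). The fingers move at their own pace and stop on an object; "newtons" is the grip in N (left out, the last holds). Time passes only in rows, so rows that do not move let the fingers close, or fill a call up. It gives the time, the measured TCP pose, the force, the opening and the grip force at its end, in the units of the state.
- r.read_state(): the state, without advancing time (a new reading comes with each control period).
- vision.camera(name): name is "side" or "top" or "wrist"; returns a dict with "color" (384x512x3 uint8, red, green, blue), "intrinsics" (3x3 intrinsics, pixels), "R" (3x3) and "t" (3): a world point X has camera coordinates R X + t; the wrist camera has in their place "mount" (4x4, takes a point from camera to tool coordinates, whose origin is the TCP and whose axes are the flange's). Camera axes: x right, y down, z forward; pixel columns grow to the right and rows downward; lengths in m; the calibration is good to about 2 mm. A picture is of the moment at which its call begins: read the wrist's pose just before it. There is no depth.
- r.close_job(): hands the job in; it is judged then, once.
The state is a dict: "time": time; "joint_positions": joint angles; "joint_vel": joint speeds; "joint_torque": joint torques, N m; "ee_pos": TCP position; "eef_rot": TCP orientation; "ft_force": force on the tool from outside, world axes, zero at the start; "torque": the same for the moment, N m; "width": finger opening in m; "grip_force": force on a finger pad.
Only numpy, scipy, OpenCV 4.12 (cv2) and the standard library are available. Lean on these libraries where they do the work, as an engineer would, in place of code of your own. Each camera call takes 0.05 s, during which the arm holds its last target. There are 200 camera calls.

### The job

Push the wooden chopping board across the worktop with the fingertips, out over the sink and square to its edge, until all of the board left of the little bowl overhangs the sink and the bowl's rim is just in line with the worktop's edge. The bowl rides along without being touched; only push, do not lift or tip the board, and leave everything else where it stands.

Things in the scene. Friction and masses are not known exactly. Their poses are not given: they have to be found in the camera images.
- board: The brown wooden chopping board, a flat slab 200 x 300 mm and 21 mm thick with rounded corners, about 0.6 to 1.1 kg, lying flat on the worktop (z = 0) to the right of the sink and turned up to 0.3 rad either way. Origin: centre of its underside. Its y axis runs along its 300 mm length, roughly toward the sink (the left end, at y = +150 mm, is the one to overhang); its x axis across its 200 mm width, away from the robot; z up. It slides with a friction of roughly 0.5 to 0.7.
- sink_edge (a point): Fixed point on the straight edge, along world x, where the white worktop ends at the sink's right side (top level, z = 0); larger y is open sink, whose copper wall begins lower down, under the worktop. The opening reaches from 170 mm nearer the robot than this point to 195 mm farther. The tap's spout ends 250 mm above this edge, 90 mm farther from the robot.
- bowl: Small pale stoneware bowl, 100 mm across and 45 mm high, 0.13 kg, standing loose on the board, 15 to 120 mm of bare board left of its rim; the leftmost point of the rim lies 50 mm left (larger y) of its centre. Origin: centre of its underside; z up.
- lemon: Lemon, 78 x 55 x 56 mm, lying at the front of the worktop. Origin: centre of its underside. Bystander.
- cup: Small white cup with a handle, 64 x 87 mm, 50 mm high, at the right. Origin: centre of its underside. Bystander.
- garlic: Garlic bulb, 50 mm wide and 52 mm high, at the back of the worktop near the sink. Origin: centre of its underside. Bystander.
- notebook: Closed purple notebook, 148 x 109 mm, 14 mm thick, lying at the right. Origin: centre of its underside. Bystander.
- fork: Metal fork, 206 x 28 mm, 13 mm high, lying along x to the right of the board. Origin: centre of its underside. Bystander.
- tin: Small food tin, 57 mm across and 72 mm high, at the right. Origin: centre of its underside. Bystander.
Things that resemble listed ones, but are neither listed nor needed, are in the scene too. Leave any yellow look-alike of the bowl alone.

How it is judged:
By the outcome, as a careful person would: the job done as asked, in the order asked, and still so for the second after the job is handed in, with the robot touching nothing.
It also fails if it takes over 40 s, if anything falls off the work surface, if the arm or the gripper's body presses on something with over 40 N, if the wrist force passes 120 N, or if a joint passes its speed limit or range.

## Working session

There is one attempt and no reset: what is moved stays moved. The work goes in short steps, Python scripts to look and compute and a tool call to move; the robot and the scene stay as the last step left them, time stands still between calls to the robot, and variables do not carry over. Pictures are saved under pics/ and viewed, at most 10 in all, crops included, and the job is handed in when it is done.

Besides the shell and the picture viewer there is one more tool, called after "Emit:" as name([rows], argument=value, ...), one row to a line, values as JSON. drive_tool: Moves the arm, as the interface text tells. Its arguments: {"type":"object","properties":{"series":{"type":"array"},"hand":{"type":"number"},"newtons":{"type":"number"}},"required":["series"]}

```bash
mkdir -p pics
python3 - <<'E'
from bench import r, vision
import cv2, pickle
s=r.read_state(); print(s['time'],s['ee_pos'],s['eef_rot'],s['width'],r.finger_overhang)
d={}
for n in('top','side'):
    c=vision.camera(n); d[n]=c; cv2.imwrite(f'pics/{n}0.png',cv2.resize(c['color'][:,:,::-1],(800,600),interpolation=cv2.INTER_CUBIC)); print(n,c['intrinsics'],c['R'],c['t'])
pickle.dump(d,open('c0.pkl','wb'))
E
```

```text
0.0 [0.21113891 0.58786044 0.22976278] [ 1.71530171e-01  9.85178610e-01 -7.06285906e-04 -8.62054180e-05] 0.08693669745885983 0.008
top [[420.33693694   0.         256.25231405]
 [  0.         420.33693694 183.18194813]
 [  0.           0.           1.        ]] [[-0.02455297 -0.99967861  0.00631089]
 [-0.98677572  0.02322335 -0.16041933]
 [ 0.16022122 -0.0101662  -0.98702878]] [0.01069522 0.55175453 1.20487309]
side [[407.76097713   0.         259.29850857]
 [  0.         407.76097713 189.38707983]
 [  0.           0.           1.        ]] [[-0.98972447 -0.14295128  0.00322496]
 [-0.05889616  0.38700867 -0.9201932 ]
 [ 0.13029471 -0.91092767 -0.39145123]] [0.56246748 0.08629255 1.02815311]
```

View pics/top0.png

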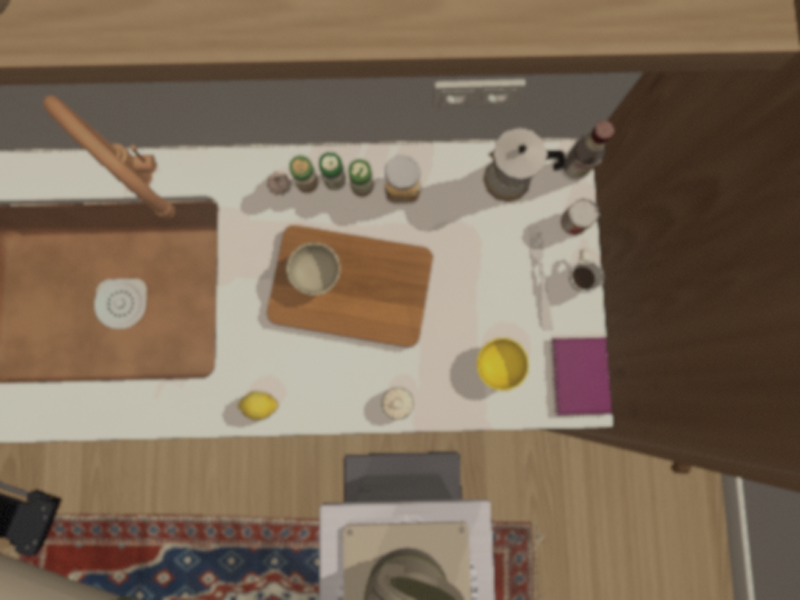

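View pics/side0.png

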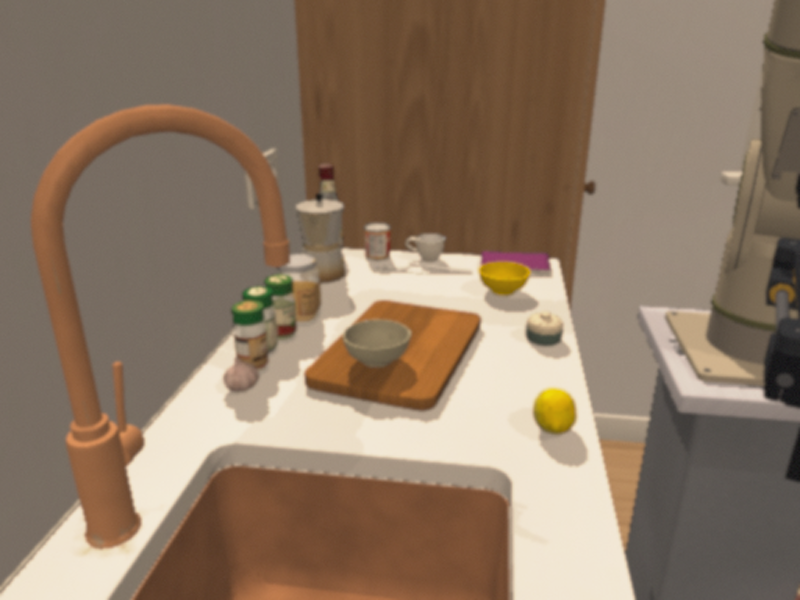

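The top view shows the board with corners near (287,226), (433,248), (412,347) and (267,322), the bowl's rim around (313,269), and the sink's right edge at column ~217. The side view agrees. I'll enlarge both to measure more exactly.

```bash
cat > h.py <<'E'
import numpy as np, cv2
def ray(c,u,v):
    d=c['R'].T@np.linalg.solve(c['intrinsics'],[u,v,1.]); return -c['R'].T@c['t'],d
def onz(c,u,v,z):
    o,d=ray(c,u,v); return o+d*(z-o[2])/d[2]
def tri(a,pa,b,pb):
    o,d=ray(a,*pa);p,e=ray(b,*pb); s=np.linalg.lstsq(np.c_[d,-e],p-o,rcond=None)[0]
    A=o+s[0]*d;B=p+s[1]*e; return (A+B)/2,np.linalg.norm(A-B)
def crop(c,x0,y0,w,h,k,f):
    im=cv2.resize(c['color'][y0:y0+h,x0:x0+w,::-1],None,fx=k,fy=k,interpolation=cv2.INTER_CUBIC)
    for x in range((x0+19)//20*20,x0+w,20): cv2.putText(im,str(x),(int((x-x0)*k),8),0,.3,(0,0,255)); cv2.line(im,(int((x-x0+.5)*k),8),(int((x-x0+.5)*k),14),(0,0,255))
    for y in range((y0+19)//20*20,y0+h,20): cv2.putText(im,str(y),(0,int((y-y0+.5)*k)),0,.3,(0,0,255))
    cv2.imwrite(f,im)
def hue(c):
    return cv2.cvtColor(c['color'],cv2.COLOR_RGB2HSV)
E
python3 - <<'E'
from h import *; import pickle
d=pickle.load(open('c0.pkl','rb'))
crop(d['top'],125,120,160,120,5,'pics/t1.png'); crop(d['side'],130,180,200,150,4,'pics/s1.png')
E
```

```text
(no output)
```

View pics/t1.png

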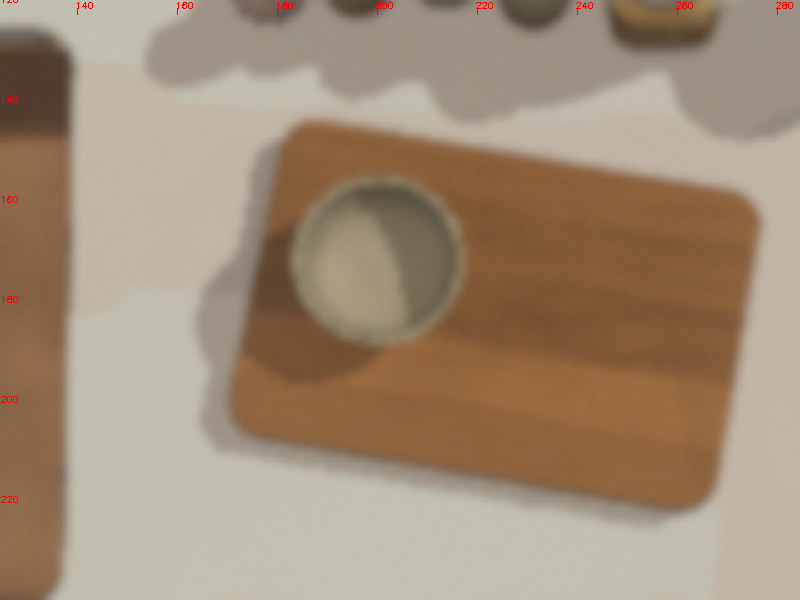

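View pics/s1.png

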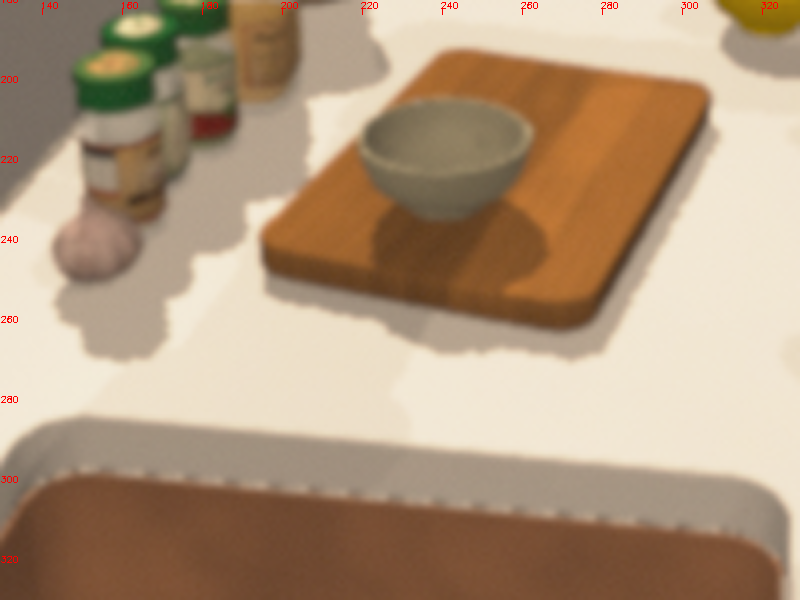

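Enlarged, the top view gives board sides through px (320,122)-(735,188), (250,435)-(680,510), (232,385)-(280,150) and (760,225)-(717,480). The rim centre is at (378,261) and the sink edge runs (72,150)-(66,520). In the side view the rim centre is at (446,133), and the worktop edge runs (100,417)-(700,474).

Run:
```python
from h import *; import pickle
np.set_printoptions(precision=4,suppress=True)
d=pickle.load(open('c0.pkl','rb')); T,S=d['top'],d['side']
t=lambda x,y:(124.5+x/5,119.5+y/5); s=lambda x,y:(129.5+x/4,179.5+y/4)
E=[((320,122),(735,188)),((760,225),(717,480)),((680,510),(250,435)),((232,385),(280,150))]
L=[]
for a,b in E:
    A=onz(T,*t(*a),.021)[:2];B=onz(T,*t(*b),.021)[:2];L.append((A,B));print('side',A,B,np.arctan2(*(B-A)[::-1])*57.3)
def X(l,m):
    k=np.linalg.solve(np.c_[l[1]-l[0],m[0]-m[1]],m[0]-l[0]);return l[0]+k[0]*(l[1]-l[0])
C=np.array([X(L[i],L[(i+1)%4]) for i in range(4)]);print('corners BR,FR,FL,BL',C,[np.linalg.norm(C[i]-C[i-1]) for i in range(4)],C.mean(0))
print('corner check h FL,BR', 'rim top',onz(T,*t(378,261),.066),'side',onz(S,*s(446,133),.066),'tri',tri(T,t(378,261),S,s(446,133)))
print('edge top',onz(T,*t(72,150),0),onz(T,*t(66,520),0),'side',onz(S,*s(100,417),0),onz(S,*s(700,474),0))
for n,p in dict(lemon=(258,405),garlic=(278,183),pot=(398,403),sp1=(305,180),sp3=(362,180),jar=(402,190),yb=(502,363)).items(): print(n,onz(T,p[0]/1.5625,p[1]/1.5625,.03))
# board corners by side view
for p in ((262,235),(580,310),(712,90),(440,48)): print('sidecorner',onz(S,*s(*p),.021))
```

```text
side [0.6828 0.2023] [ 0.6354 -0.0515] -100.58537613625872
side [ 0.612 -0.066] [ 0.4569 -0.0353] 168.79121291095757
side [ 0.4395 -0.0126] [0.4906 0.244 ] 78.74388074235674
side [0.5211 0.255 ] [0.6657 0.2268] -11.046537296180603
corners BR,FR,FL,BL [[ 0.632  -0.07  ]
 [ 0.4359 -0.0311]
 [ 0.4939  0.2603]
 [ 0.6866  0.2227]] [np.float64(0.29772632881931227), np.float64(0.1999260350129524), np.float64(0.2971061535785663), np.float64(0.19637344504448917)] [0.5621 0.0955]
corner check h FL,BR rim top [0.5863 0.1614 0.066 ] side [0.5875 0.1613 0.066 ] tri (array([0.5869, 0.1614, 0.066 ]), np.float64(0.0011227876423371577))
edge top [0.6739 0.3598 0.    ] [0.4439 0.3588 0.    ] side [0.7221 0.3612 0.    ] [0.4315 0.362  0.    ]
lemon [0.3358 0.2686 0.03  ]
garlic [0.7661 0.2336 0.03  ]
pot [0.3331 0.0072 0.03  ]
sp1 [0.7711 0.1804 0.03  ]
sp3 [0.7686 0.0679 0.03  ]
jar [ 0.7463 -0.0106  0.03  ]
yb [ 0.4027 -0.1912  0.03  ]
sidecorner [0.6831 0.2139 0.021 ]
sidecorner [0.4984 0.2644 0.021 ]
sidecorner [ 0.4404 -0.0186  0.021 ]
sidecorner [ 0.634 -0.061  0.021]
```

Emit:
drive_tool([
  [[1.57,-3.42,0],-4.1],
  [[1.57,-3.42,0],-4.1],
  [[1.57,-3.42,0],-4.1],
  [[1.57,-3.42,0],-4.1],
  [[1.57,-3.42,0],-4.1],
  [[1.57,-3.42,0],-4.1],
  [[1.57,-3.42,0],-4.1],
  [[1.57,-3.42,0],-4.1],
  [[1.57,-3.42,0],-4.1],
  [[1.57,-3.42,0],-4.1],
])

```text
time: 1.35
ee_pos: [0.369, 0.2441, 0.2306]
eef_rot: [0.508, 0.862, 0.0, -0.0]
ft_force: [0.7, 0.6, 0.4]
width: 0.0868
grip_force: 0.0
```

Emit:
drive_tool([
  [[1.57,-3.42,0],-4.1],
  [[1.57,-3.42,0],-4.1],
  [[1.57,-3.42,0],-4.1],
  [[1.57,-3.42,0],-4.1],
  [[1.57,-3.42,0],-4.1],
  [[1.57,-3.42,-2],-4.1],
  [[1.57,-3.42,-2],-4.1],
  [[1.57,-3.42,-2],-4.1],
  [[1.57,-3.42,-2],-4.1],
  [[1.57,-3.42,-2],-3.5],
])

```text
time: 2.6
ee_pos: [0.5253, -0.0978, 0.1301]
eef_rot: [0.774, 0.634, 0.0, 0.0]
ft_force: [0.3, -0.2, -0.2]
width: 0.0869
grip_force: 0.0
```

Run:
```python
from bench import r, vision
from h import *
s=r.read_state(); print(s['time'],s['ee_pos'],s['eef_rot'],s['ft_force'])
q=s['eef_rot']; print('tool y deg',2*np.degrees(np.arctan2(q[1],q[0]))-90)
crop(vision.camera('top'),120,120,160,120,5,'pics/t2.png')
```

```text
2.6 [ 0.52533159 -0.09784109  0.13007788] [7.73654025e-01 6.33608236e-01 1.59897083e-04 1.68216847e-04] [ 0.30349376 -0.16623722 -0.16559894]
tool y deg -11.366325135947903
```

View pics/t2.png

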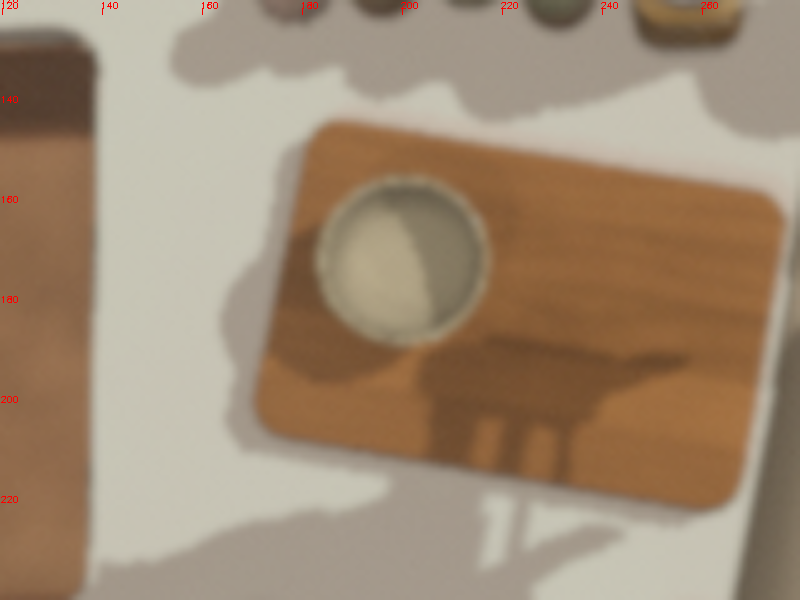

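The board and bowl are unmoved, and the gripper stands just right of the board's end (px ~(740–800, 300–600)), parallel to it. Next I descend.

Emit:
drive_tool([
  [[0,0,-2],0],
  [[0,0,-2],0],
  [[0,0,-2],0],
  [[0,0,-2],0],
  [[0,0,-1.5],0],
  [[0,0,-1],0],
  [[0,0,-0.6],0],
  [[0,0,-0.3],0],
  [[0,0,0],0],
  [[0,0,0],0],
])

```text
time: 3.9
ee_pos: [0.5255, -0.0958, 0.017]
eef_rot: [0.772, 0.635, 0.0, 0.0]
ft_force: [-1.0, 0.5, -0.3]
width: 0.0869
grip_force: 0.0
```

Emit:
drive_tool([
  [[0.1,0.5,0],0],
  [[0.1,0.5,0],0],
  [[0.1,0.5,0],0],
  [[0.1,0.5,0],0],
  [[0.06,0.3,0],0],
  [[0.06,0.3,0],0],
  [[0.06,0.3,0],0],
  [[0.06,0.3,0],0],
  [[0,0,0],0],
  [[0,0,0],0],
])

```text
time: 5.15
ee_pos: [0.5316, -0.0639, 0.0166]
eef_rot: [0.773, 0.635, -0.0, 0.0]
ft_force: [0.1, -0.1, -0.6]
width: 0.087
grip_force: 0.0
```

Emit:
drive_tool([
  [[0.02,0.1,0],0],
  [[0.02,0.1,0],0],
  [[0.02,0.1,0],0],
  [[0.02,0.1,0],0],
  [[0.02,0.1,0],0],
  [[0.02,0.1,0],0],
  [[0.02,0.1,0],0],
  [[0.02,0.1,0],0],
  [[0.02,0.1,0],0],
  [[0.02,0.1,0],0],
])

```text
time: 6.4
ee_pos: [0.5334, -0.0552, 0.0166]
eef_rot: [0.773, 0.635, -0.001, 0.001]
ft_force: [-1.3, -5.8, 0.1]
width: 0.087
grip_force: 2.9
```

Emit:
drive_tool([
  [[0.1,0.25,0],0.23],
  [[0.22,0.48,0],0.47],
  [[0.22,0.48,0],0.47],
  [[0.21,0.48,0],0.47],
  [[0.21,0.48,0],0.47],
  [[0.21,0.48,0],0.47],
  [[0.2,0.48,0],0.47],
  [[0.2,0.48,0],0.47],
  [[0.2,0.48,0],0.47],
  [[0.1,0.25,0],0.23],
])

```text
time: 7.65
ee_pos: [0.5523, -0.0116, 0.0166]
eef_rot: [0.749, 0.663, -0.001, 0.001]
ft_force: [-0.1, -6.3, 1.6]
width: 0.0873
grip_force: 3.0
```

```bash
cat > m.py <<'E'
from bench import r, vision
from h import *
def meas(name):
    s=r.read_state(); q=s['eef_rot']; print(s['time'],s['ee_pos'],s['ft_force'],'yaw',2*np.degrees(np.arctan2(q[1],q[0]))-90)
    c=vision.camera('top'); H=hue(c)
    x0,y0=100,120; crop(c,x0,y0,160,120,5,name)
    return c
E
python3 -c "
from m import *; meas('pics/t3.png')"
```

```text
7.65 [ 0.55228268 -0.01162577  0.01657981] [-0.07225724 -6.27259278  1.64516462] yaw -6.982063977896232
```

View pics/t3.png

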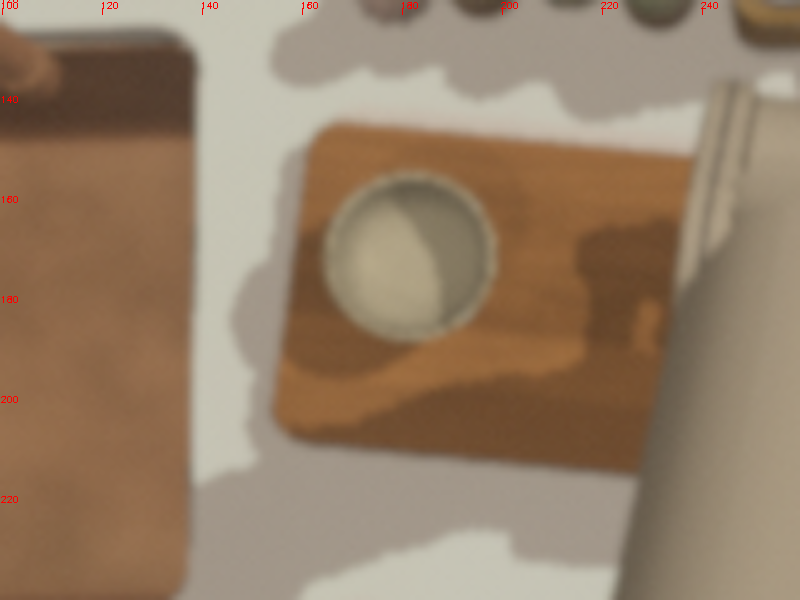

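The board (left side px (308,160)–(275,400), rim centre (411,257)) is following and turning with the tool. I'll continue the push.

Emit:
drive_tool([
  [[0.1,0.25,0],0.23],
  [[0.19,0.48,0],0.47],
  [[0.19,0.48,0],0.47],
  [[0.18,0.48,0],0.47],
  [[0.18,0.48,0],0.47],
  [[0.18,0.48,0],0.47],
  [[0.17,0.48,0],0.47],
  [[0.17,0.48,0],0.47],
  [[0.16,0.48,0],0.47],
  [[0.08,0.25,0],0.23],
])

```text
time: 8.95
ee_pos: [0.5684, 0.0317, 0.0166]
eef_rot: [0.724, 0.69, -0.0, 0.001]
ft_force: [-1.0, -5.7, 1.6]
width: 0.087
grip_force: 3.0
```

Emit:
drive_tool([
  [[0.08,0.25,0],0.25],
  [[0.16,0.45,0],0.5],
  [[0.15,0.45,0],0.5],
  [[0.15,0.4,0],0.5],
  [[0.15,0.3,0],0.5],
  [[0.1,0.2,0],0.4],
  [[0.05,0.2,0],0.2],
  [[0,0.2,0],0],
  [[0,0.1,0],0],
  [[0,0,0],0],
])

```text
time: 10.2
ee_pos: [0.5768, 0.0571, 0.0166]
eef_rot: [0.707, 0.708, -0.0, 0.001]
ft_force: [-0.0, -5.7, 0.9]
width: 0.087
grip_force: 2.6
```

```bash
python3 -c "
from m import *; meas('pics/t4.png')"
```

```text
10.2 [0.57684336 0.05711789 0.01660656] [-0.02221    -5.65078122  0.90948353] yaw 0.0731980945691646
```

View pics/t4.png

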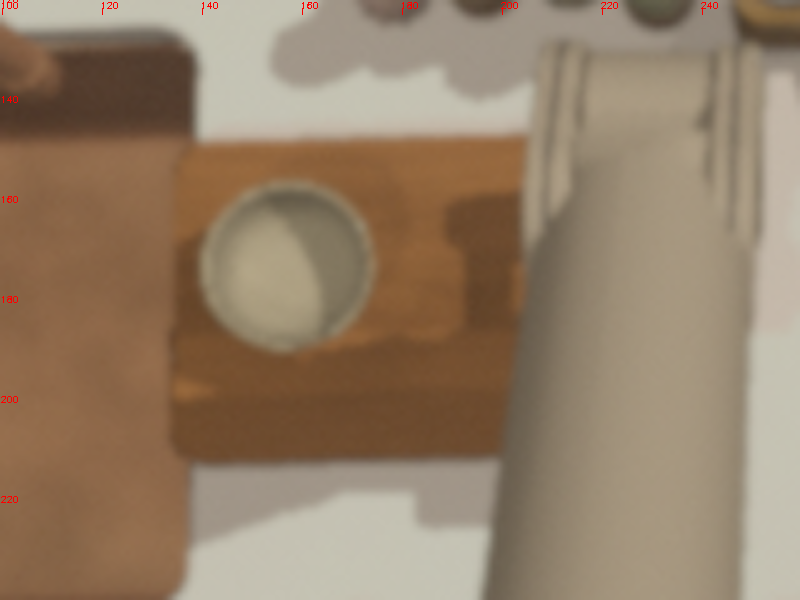

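The board now overhangs slightly: left side px (174,170)–(170,430), upper side (200,142)–(525,135), lower side (200,465)–(500,457), rim centre (288,266).

Run:
```python
from m import *
c=vision.camera('side'); crop(c,120,200,190,140,4,'pics/s4.png')
c=vision.camera('top'); t=lambda x,y:(99.5+x/5,119.5+y/5)
P=lambda x,y,z:onz(c,*t(x,y),z)[:2]
for a,b in (((174,170),(170,430)),((200,142),(525,135)),((200,465),(500,457))):
    A,B=P(*a,.021),P(*b,.021);print(A,B,np.degrees(np.arctan2(*(B-A)[::-1])))
print('rim',P(288,266,.066),'left',P(200,266,.066),'edge',P(196,100,0),P(188,560,0))
```

```text
[0.65638817 0.367813  ] [0.49656936 0.3667088 ] -179.6041427694364
[0.67362804 0.35229191] [0.67346892 0.153228  ] -90.04579857397826
[0.47510299 0.34834124] [0.47560623 0.16913981] -89.83910192154342
rim [0.58627911 0.28712663] left [0.5874811  0.33855463] edge [0.70606307 0.36104331] [0.41985601 0.36007711]
```

View pics/s4.png

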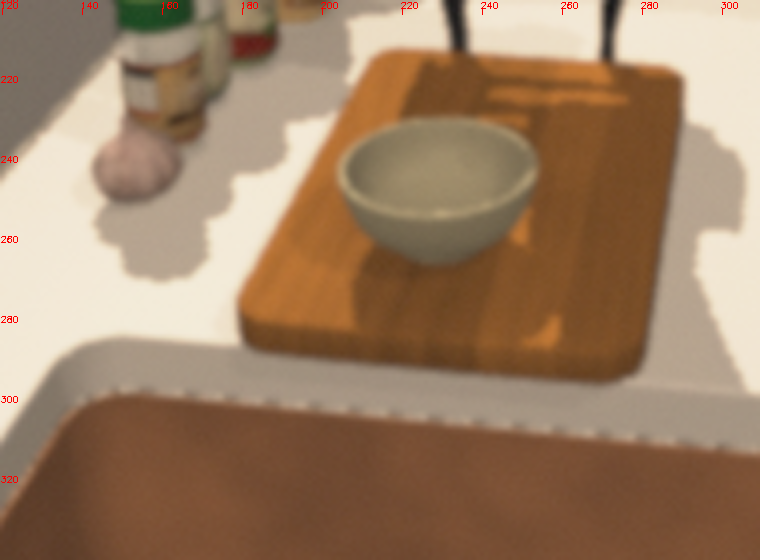

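The board is square to within ~0.3°. The rim's leftmost point is at y≈0.337 and the edge at y≈0.3605, so about 23 mm remains. I'll push 20 mm, then remeasure.

Emit:
drive_tool([
  [[0,0.15,0],0],
  [[0,0.25,0],0],
  [[0,0.3,0],0],
  [[0,0.3,0],0],
  [[0,0.3,0],0],
  [[0,0.3,0],0],
  [[0,0.2,0],0],
  [[0,0.15,0],0],
  [[0,0.05,0],0],
  [[0,0,0],0],
])

```text
time: 11.6
ee_pos: [0.5769, 0.0769, 0.0166]
eef_rot: [0.707, 0.708, -0.001, 0.001]
ft_force: [0.2, -5.1, 1.7]
width: 0.0865
grip_force: 2.8
```

Run:
```python
from m import *
c=meas('pics/t5.png'); s=vision.camera('side')
import pickle; pickle.dump((c,s),open('c5.pkl','wb'))
a=cv2.resize(c['color'][140:220,105:185,::-1],None,fx=5,fy=5,interpolation=cv2.INTER_CUBIC)
b=cv2.resize(s['color'][215:295,170:250,::-1],None,fx=5,fy=5,interpolation=cv2.INTER_CUBIC)
cv2.imwrite('pics/ts5.png',np.hstack([a,b]))
```

```text
11.6 [0.57685687 0.0769134  0.01659551] [ 0.21056806 -5.07607408  1.69310002] yaw 0.06726159555091726
```

View pics/ts5.png

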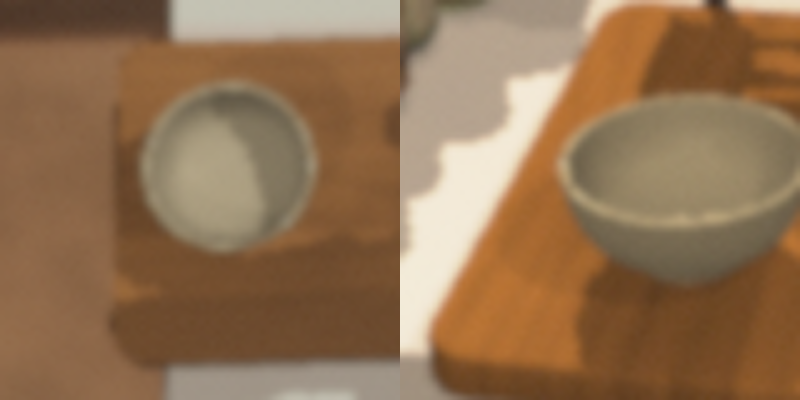

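In this top crop the rim spans px 141–317 by 79–253 (centre (229,166)), and the board's left end is at ~118. In the side half the rim's top is at row 93 and its bottom at row 224.

Run:
```python
from h import *; import pickle
c,s=pickle.load(open('c5.pkl','rb'))
print('top',onz(c,104.5+229/5,139.5+166/5,.066),'side',onz(s,226.3,214.5+158.5/5,.066))
print('boardleft',onz(c,104.5+121/5,139.5+70/5,.021),onz(c,104.5+114/5,139.5+310/5,.021))
print('edge',onz(c,104.5+170/5,139.5+20/5,0),onz(c,104.5+168/5,139.5+380/5,0))
```

```text
top [0.58674359 0.30699981 0.066     ] side [0.58882522 0.31027936 0.066     ]
boardleft [0.65678245 0.3849025  0.021     ] [0.50908352 0.38554871 0.021     ]
edge [0.69319907 0.36140622 0.        ] [0.46813555 0.3580534  0.        ]
```

Emit:
drive_tool([
  [[0,0.05,0],0],
  [[0,0.05,0],0],
  [[0,0.05,0],0],
  [[0,0.05,0],0],
  [[0,0.05,0],0],
  [[0,0.03,0],0],
  [[0,0,0],0],
  [[0,0,0],0],
  [[0,-0.1,0],0],
  [[0,-0.3,0],0],
])

```text
time: 12.95
ee_pos: [0.5767, 0.0779, 0.0165]
eef_rot: [0.706, 0.708, 0.0, -0.0]
ft_force: [-0.9, 1.0, 0.0]
width: 0.0872
grip_force: 0.0
```

Emit:
drive_tool([
  [[0,-0.5,0],0],
  [[0,-1,0],0],
  [[0,-1,0],0],
  [[0,-1,0],0],
  [[0,-0.5,0],0],
  [[0,0,1],0],
  [[0,0,2],0],
  [[0,0,3],0],
  [[0,0,4],0],
  [[0,0,4],0],
])

```text
time: 14.2
ee_pos: [0.5769, 0.0377, 0.1594]
eef_rot: [0.706, 0.708, 0.001, 0.0]
ft_force: [0.1, -0.5, -0.6]
width: 0.0872
grip_force: 0.0
```

Run:
```python
from m import *
c=meas('pics/t6.png'); s=vision.camera('side')
import pickle; pickle.dump((c,s),open('c6.pkl','wb'))
a=cv2.resize(c['color'][140:220,105:185,::-1],None,fx=5,fy=5,interpolation=cv2.INTER_CUBIC)
b=cv2.resize(s['color'][215:295,180:260,::-1],None,fx=5,fy=5,interpolation=cv2.INTER_CUBIC)
cv2.imwrite('pics/ts6.png',np.hstack([a,b]))
```

```text
14.2 [0.57686024 0.03770775 0.15942962] [ 0.12399971 -0.53570665 -0.55873467] yaw 0.1605450263428878
```

View pics/ts6.png

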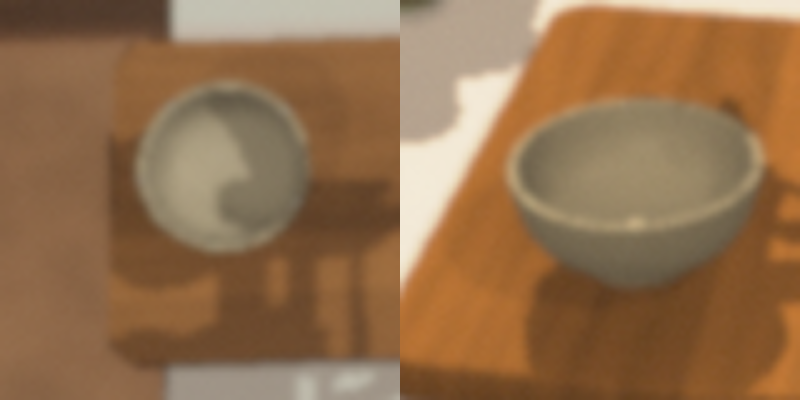

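The rim in the top half spans 135–311 (centre (223,166)). In the side half it spans 507–764 by 97–230, giving centre (235.5,163.5) within that half.

Run:
```python
from h import *; import pickle
c,s=pickle.load(open('c6.pkl','rb'))
a=(104.5+223/5,139.5+166/5);b=(179.5+235.5/5,214.5+163.5/5)
print('top',onz(c,*a,.066),'side',onz(s,*b,.066),tri(c,a,s,b))
print('boardleft',onz(c,104.5+115/5,139.5+80/5,.021),onz(c,104.5+109/5,139.5+310/5,.021))
```

```text
top [0.58682555 0.31050642 0.066     ] side [0.58743814 0.31385533 0.066     ] (array([0.58764932, 0.31102814, 0.06418158]), np.float64(0.0009294173159887822))
boardleft [0.65059819 0.38841085 0.021     ] [0.50915485 0.3885439  0.021     ]
```

```bash
python3 -c "
from bench import r
print(r.close_job())"
```

```text
the job is handed in; nothing more can be done
None
```

I pushed the board square out over the sink with about 30 mm overhanging. The bowl's rim is in line with the worktop's edge to within the 2–3 mm I can measure. Nothing else was touched, and the job is handed in at about 14 s.

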